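# Drying rack to seed tier, in reverse order

### The arm

A 6-joint arm with a two-finger parallel gripper is mounted at the origin on the work surface. World frame = base frame: x ahead of the robot, y to its left, z up, the work surface at z = 0. Lengths are in m, angles in degrees, forces in N, time in s.
With the tool pointing down it reaches from about 0.325 to 0.775 m from the base axis. Payload 9.3 kg.
Tool frame: the origin (TCP) lies midway between the tips of the shut fingers; the grasp point (between the pads) lies 19 mm behind it; z points along the fingers, y is the line along which they close (so a half turn about z gives the same grasp; the last joint's range is limited). The gripper opens to 85 mm and grips with 20 to 120 N. Pads are 22 mm wide; open, the fingers measure 114 mm over their backs; the gripper's body (76 mm by 85 mm) begins 54 mm behind the grasp point. The pads swing forward as they close: fully open they stand 13 mm farther back than shut.
Start: joints at [-76.238, 14.817, 1.232, 76.415, 0, 81.257], TCP at [0.211, -0.508, 0.231] pointing down, gripper open.
Joint ranges: [-174.27, 174.27], [-52.1, 104.24], [-59.71, 78.15], [-110.17, 111.67], [-87.03, 83.33], [-180, 180]. Speed limits (degrees/s): [127.2, 127.2, 159.86, 180, 180, 180].

### API

Orientations are given as [roll, pitch, yaw] about the fixed x, y, z axes, in that order (R = Rz(yaw) Ry(pitch) Rx(roll)).
In Python, from rig import telemetry, vision, order gives the robot as it stands.
- The arm moves only by the shell command python3 -m handwheel 'ROWS' [FORCE]. ROWS is JSON, one flat list of numbers, 7 for each row, row after row: the shift along the tool's x, y, z scaled (see below), then the turn, a rotation vector about the tool's x, y, z scaled (see below), then the closure, from 0 (fully open) to 1 (shut). A call has 1 to 20 rows; each row shifts and turns the commanded pose from where the row before left it, along the tool's axes as they then stand; what a row does not reach is not made up. The controller multiplies each number of a shift by 30 cm and each number of a turn by pi rad. A row lasts 1/10 s, in which the tool goes at most 50 mm and 8.59 degrees, less where a joint would pass 70% of its speed; a pose out of reach is approached as far as the arm can. A call with a number of a shift or a turn outside -1 to 1 is refused whole. A call with a gripper value outside its range is refused whole. The fingers move at their own pace and stop on an object; FORCE is the grip in N (left out, the last holds). Time passes only in rows, so rows that do not move let the fingers close. It gives the time, the measured TCP pose, the force, the opening and the grip force at its end, in the units of the state.
- telemetry.state(): the state, without advancing time (a new reading comes with each control period).
- vision.grab_frame(name): name is "scene" or "top"; returns a dict with "pixels" (480x640x3 uint8, red, green, blue), "camera_matrix" (3x3 intrinsics, pixels), "k1" (the pictures are not rectified: a ray, as slopes to the right and down, at radius r is drawn at 1 + k1 r^2 times it, then the intrinsics apply), "pose" (4x4, takes a point from camera to world coordinates). Camera axes: x right, y down, z forward; pixel columns grow to the right and rows downward; lengths in m; the calibration is good to about 2 mm. A picture is of the moment at which its call begins. There is no depth.
- order.hand_in(): hands the job in; it is judged then, once.
Trained networks look in the newest picture that a camera, given by its name, has taken for a name from the list of things; names that differ only in an ending like _2 or _b are one class to them, and where a whole thing is asked for, a point or a joint stands for the part that bears it (a point fixed in the world has none). Each returns a list of dicts, best first, with "p" (0 to 1); they miss things now and then, are a little off and sometimes report something else, mostly with a low value. They report only what shows in the picture. A call takes as long as a camera call. They do not tell look-alikes from the thing itself.
- vision.boxes_of(camera, label): "location" ([x, y, z] in m, in the coordinates of the camera as it stood for that picture, good to about 4 mm: the middle of the surface that is visible of it).
- vision.pinpoint(camera, label): "location" ([x, y, z] in m, in the coordinates of the camera as it stood for that picture, good to about 4 mm: a listed point, or the origin of a listed thing).
The state is a dict: "time": time; "q": joint angles; "qvel": joint speeds; "tau": joint torques, N m; "eef_pos": TCP position; "orientation": TCP orientation; "contact_force": force on the tool from outside, world axes, zero at the start; "torque": the same for the moment, N m; "width": opening from 0.0 (shut) to 1.0 (fully open); "grasp_force": force on a finger pad.
Only numpy, scipy, OpenCV 4.12 (cv2) and the standard library are available. Lean on these libraries where they do the work, as an engineer would, in place of code of your own. Each camera call takes 0.05 s, during which the arm holds its last target. There are 200 camera calls.

### The job

The rinsed sowing kit has dried: move the funnel, the clip box, the clay pot and the tin from their saucers on the wooden drying rack to the top level of the green seed tier, one to a compartment and in reverse order, so that the piece at the left end of the rack ends in the compartment at the right end of the tier, and so on along the row. Keep each piece upright as it stands now, set it down gently on the floor in the middle of its compartment, and let go of it.

Things in the scene. Friction and masses are not known exactly. Their poses are not given: they have to be found in the camera images.
- funnel_mid (a point): aluminium funnel standing mouth down, spout up; 85 high, 58 across at the foot, the cone narrows to 17 across at 44 above the foot, from there the nearly straight spout (17 to 15 across) runs up to the top: hold it by the spout. Point: on its axis half-way up, 42.5 above the foot; z up along the axis. 70 g or so
- clipbox_mid (a point): upright black plastic box with a steel spring clip on one narrow side; 36 (its x) by 50 (its y) by 62 high; grip it across the 36. Point: its centre, 31 above the foot. 120 g or so
- claypot_mid (a point): small empty terracotta plant pot, upright, open at the top; 60 high, 40 across at the foot, thick straight rim 55 across over the top 19. Point: on its axis half-way up, 30 above the foot. 120 g or so
- tin_mid (a point): round steel tin with a press lid; 70 high, 44 across, its lid 46 across over the top 12. Point: on its axis half-way up, 35 above the foot. 140 g or so
- saucer_0: small round terracotta saucer, 80 across, 9 high, low rim, fixed on the wooden rack; one of four alike, in a row. At the start the funnel stands in its middle. Origin: centre of its underside; its inner floor is 5 higher (flat, 70 across). Axes as the rack's. It stays where it is
- saucer_1: small round terracotta saucer, 80 across, 9 high, low rim, fixed on the wooden rack; one of four alike, in a row. At the start the clip box stands in its middle. Origin: centre of its underside; its inner floor is 5 higher (flat, 70 across). Axes as the rack's. It stays where it is
- saucer_2: small round terracotta saucer, 80 across, 9 high, low rim, fixed on the wooden rack; one of four alike, in a row. At the start the clay pot stands in its middle. Origin: centre of its underside; its inner floor is 5 higher (flat, 70 across). Axes as the rack's. It stays where it is
- saucer_3: small round terracotta saucer, 80 across, 9 high, low rim, fixed on the wooden rack; one of four alike, in a row. At the start the tin stands in its middle. Origin: centre of its underside; its inner floor is 5 higher (flat, 70 across). Axes as the rack's. It stays where it is
- rack: low wooden drying rack, 100 (x) by 360 (y), its top 40 above the shelf, fixed; carries the four saucers in a row along its y, their centres at y = 126, 42, -42, -126, x = 0. Origin: centre of its underside, at shelf height; x away from the robot, y to the robot's left. The drying rack and the seed tier stand one behind the other, either one nearer the robot, each turned by up to 0.1 rad
- tier: green plastic stacking seed tier, three levels, 100 (x) by 360 (y), fixed; only the open top level is used: four equal compartments in a row along its y, 92 (x) by 80 (y) inside, their centres at y = 126, 42, -42, -126, x = 0; their floor is 54 above the origin, the walls and ribs between them, 4 thick, end 62 above the origin. Origin: centre of its underside, at shelf height; x away from the robot, y to the robot's left
Not all that is in view belongs to the job. Leave any pink or turquoise look-alike of the part that bears tin_mid alone.

How it is judged:
By the outcome, as a careful person would: the job done as asked, in the order asked, and still so for the second after the job is handed in, with the robot touching nothing.
It also fails if it takes over 112 s, if anything falls off the work surface, if the arm or the gripper's body presses on something with over 40 N, if the wrist force passes 120 N, or if a joint passes its speed limit or range.

## Working session

There is one attempt and no reset: what is moved stays moved. The work goes in short steps, Python scripts to look and compute and a shell command to move; the robot and the scene stay as the last step left them, time stands still between calls to the robot, and variables do not carry over. Pictures are saved under pics/ and viewed, at most 14 in all, crops included, and the job is handed in when it is done.

```bash
mkdir -p pics; ls
python3 - <<'E'
from rig import telemetry, vision
import cv2,numpy as np
print(telemetry.state())
for c in("scene","top"):
    f=vision.grab_frame(c); cv2.imwrite(f"pics/{c}0.png",f["pixels"][:,:,::-1]); print(c,f["camera_matrix"],f["k1"],f["pose"])
    T=np.array(f["pose"])
    for l in("funnel_mid","clipbox_mid","claypot_mid","tin_mid","rack","tier","saucer_0"):
        for d in vision.pinpoint(c,l)[:5]:
            p=T@np.r_[d["location"],1]; print(c,l,round(d["p"],2),p[:3].round(4),{k:v for k,v in d.items() if k not in("p","location")})
E
```

```text
pics
{'time': 0.0, 'q': array([-7.62391381e+01,  1.48504984e+01,  1.18869582e+00,  7.64169182e+01,
        2.42544676e-04,  8.12557368e+01]), 'qvel': array([ 0.03473777,  0.02094816,  0.06047982,  0.04751591, -0.06699591,
       -0.01244399]), 'tau': array([-4.93792541e-04, -5.55639446e+01,  3.44529355e+01,  1.38151061e-02,
       -1.43225511e-04,  3.92015806e-06]), 'eef_pos': array([ 0.21043827, -0.50782694,  0.23066138]), 'orientation': array([-1.79922231e+02, -1.22072015e-02,  2.25051167e+01]), 'contact_force': array([ 0.25424169, -0.09510725, -0.41338273]), 'torque': array([-0.00520992, -0.04641854,  0.0491362 ]), 'grasp_force': 0.0, 'width': 1.0012775206362967}
scene [[492.11278324   0.         319.45751606]
 [  0.         492.11278324 245.12701503]
 [  0.           0.           1.        ]] -0.09431169371947001 [[ 0.58059058  0.55022162 -0.60014227  1.03675889]
 [ 0.81403911 -0.37782547  0.44112157 -0.38741245]
 [ 0.01596559 -0.74465031 -0.66726383  0.6244217 ]
 [ 0.          0.          0.          1.        ]]
scene funnel_mid 0.88 [0.6444 0.1228 0.0914] {}
scene funnel_mid 0
[... 759 characters left out ...]
91332  0.0125291  -0.00404744 -0.04010902]
 [ 0.00297039 -0.08481869 -0.99639197  1.09619201]
 [ 0.          0.          0.          1.        ]]
top funnel_mid 0.73 [0.6444 0.1249 0.0888] {}
top funnel_mid 0.57 [ 0.6536 -0.0446  0.0392] {}
top clipbox_mid 0.89 [ 0.6463 -0.0485  0.0774] {}
top claypot_mid 0.62 [0.6488 0.0359 0.0783] {}
top tin_mid 0.94 [ 0.4579 -0.2528  0.0331] {}
top tin_mid 0.75 [ 0.6945 -0.2429  0.0317] {}
top tin_mid 0.71 [ 0.651  -0.1308  0.0785] {}
top rack 0.61 [ 0.6478 -0.0055  0.0052] {}
top saucer_0 0.92 [0.6448 0.0373 0.0395] {}
top saucer_0 0.89 [0.6437 0.1191 0.0413] {}
top saucer_0 0.79 [ 0.6519 -0.1297  0.0445] {}
top saucer_0 0.74 [ 0.6505 -0.0447  0.0389] {}
```

View pics/scene0.png

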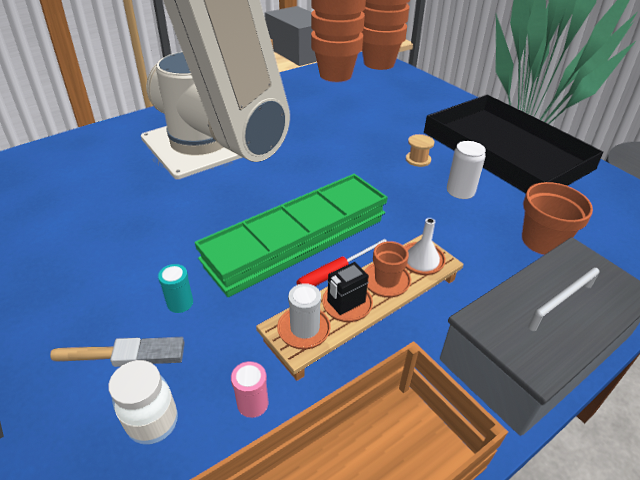

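View pics/top0.png

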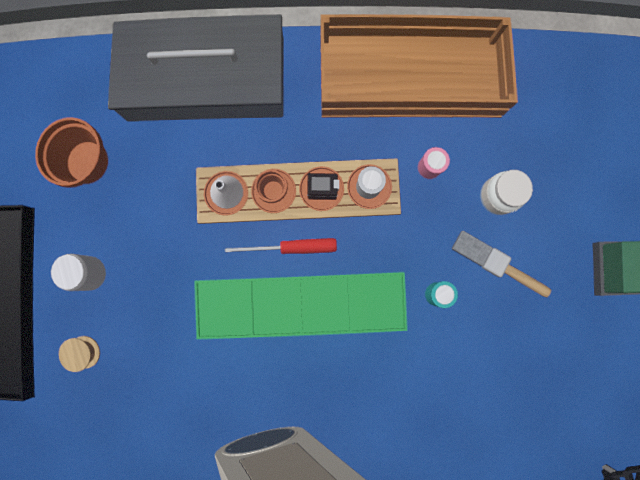

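The top view shows the rack far from the robot (x≈0.65) with, left to right, funnel (225,190), pot (273,187), clip box (322,187) and tin (371,182). The tier is nearer (centre about 300,305). The pink and turquoise tins lie off to the right. Next I rectify both views onto the relevant planes to measure.

```bash
cat > h.py <<'E'
import numpy as np, cv2
from rig import telemetry, vision
def proj(f,P):
    T=np.linalg.inv(np.array(f["pose"])); K=np.array(f["camera_matrix"]); P=np.asarray(P,float).reshape(-1,3)
    return cv2.projectPoints(P,cv2.Rodrigues(T[:3,:3])[0],T[:3,3],K,np.array([f["k1"],0,0,0.]))[0].reshape(-1,2)
def ortho(f,x0,x1,y0,y1,z,s=2000):
    # up=+x, left=+y
    h,w=int((x1-x0)*s),int((y1-y0)*s)
    r,c=np.mgrid[:h,:w]; P=np.stack([x1-r/s,y1-c/s,np.full(r.shape,z)],-1)
    m=proj(f,P).reshape(h,w,2).astype(np.float32)
    return cv2.remap(f["pixels"][:,:,::-1].copy(),m[...,0],m[...,1],cv2.INTER_LINEAR)
def plane(f,uv,z):
    K=np.array(f["camera_matrix"]);T=np.array(f["pose"])
    n=cv2.undistortPoints(np.asarray(uv,float).reshape(-1,1,2),K,np.array([f["k1"],0,0,0.])).reshape(-1,2)
    d=np.c_[n,np.ones(len(n))]@T[:3,:3].T
    return T[:3,3]+d*((z-T[2,3])/d[:,2])[:,None]
E
python3 - <<'E'
from h import *
F={c:vision.grab_frame(c) for c in("top","scene")}
rows=[ortho(F[c],.59,.71,-.19,.19,z) for c,z in(("top",.107),("scene",.107))]
rows+=[ortho(F[c],.40,.51,-.19,.19,.062)[:140+80] for c in F]
im=np.vstack(rows)
cv2.imwrite("pics/o.png",cv2.resize(im,None,fx=.63,fy=.63) if im.shape[0]>950 else cv2.resize(im,(int(im.shape[1]*.64),int(im.shape[0]*.64))))
cv2.imwrite("pics/rack.png",np.vstack(rows[:2])); cv2.imwrite("pics/tier.png",np.vstack(rows[2:]))
# tier silhouette
for c in F:
    hsv=cv2.cvtColor(F[c]["pixels"],cv2.COLOR_RGB2HSV)
    m=cv2.inRange(hsv,(50,120,90),(75,255,255)); m[:, 560:]=0
    n,l,s,_=cv2.connectedComponentsWithStats(m); k=1+np.argmax(s[1:,4]); ct=cv2.findContours((l==k).astype(np.uint8),0,1)[0][0].reshape(-1,2)
    if c=="top":
        p=plane(F[c],ct,.062)[:,:2].astype(np.float32); print("tier top rect",cv2.minAreaRect(p*1000))
E
```

```text
tier top rect ((446.9971008300781, -7.530059814453125), (98.95401000976562, 358.29425048828125), 1.6704094409942627)
```

View pics/rack.png

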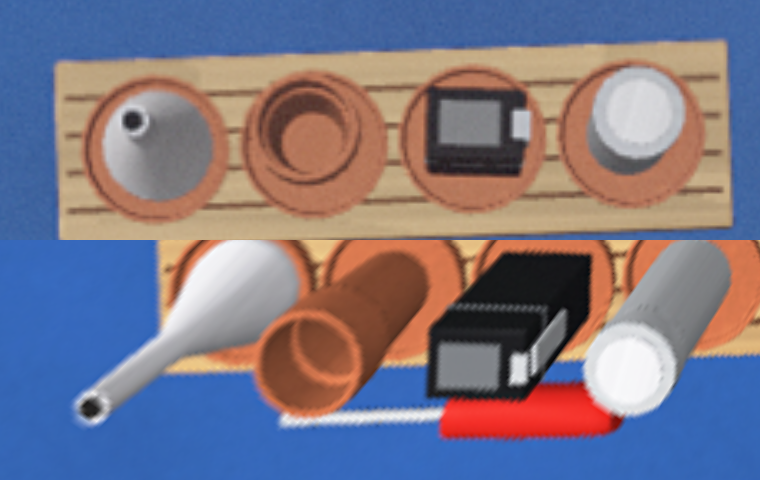

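View pics/tier.png

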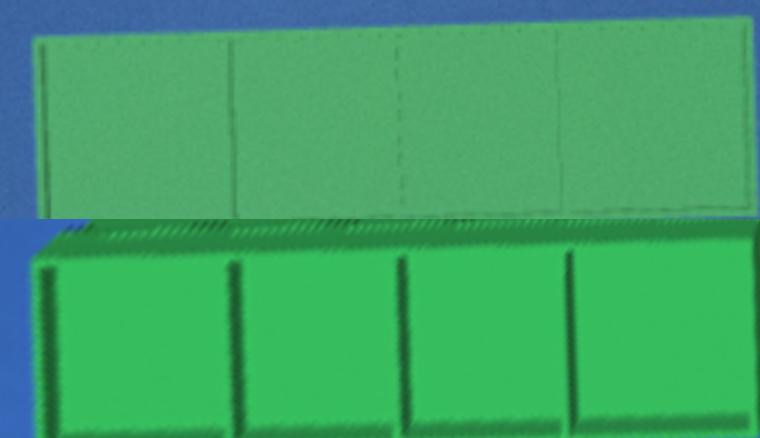

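Two-view triangulation gives these positions, with heights matching the text:

| Item | x, y (m) | Height check |
|---|---|---|
| Funnel | 0.645, 0.120 | top at 0.131 |
| Pot | 0.647, 0.037 | – |
| Clip box | 0.649, -0.048 | – |
| Tin | 0.652, -0.130 | top at 0.115 |
| Tier centre | 0.447, -0.008 | – |

The rack and tier are both turned by about 1.6°. I turn the tool to yaw 91.6, so its y lies along rack x, and go above the tin.

```bash
python3 -m handwheel '[0,0,0,0,0,-0.0427,0, 0,0,0,0,0,-0.0427,0, 0,0,0,0,0,-0.0427,0, 0,0,0,0,0,-0.0427,0, 0,0,0,0,0,-0.0427,0, 0,0,0,0,0,-0.0427,0, 0,0,0,0,0,-0.0427,0, 0,0,0,0,0,-0.0427,0, 0,0,0,0,0,-0.0427,0, 0,0,0,0,0,0,0]' 40
python3 -m handwheel '[0.087,0.1076,0,0,0,0,0, 0.087,0.1076,0,0,0,0,0, 0.087,0.1076,0,0,0,0,0, 0.087,0.1076,0,0,0,0,0, 0.087,0.1076,0,0,0,0,0, 0.087,0.1076,0,0,0,0,0, 0.087,0.1076,0,0,0,0,0, 0.087,0.1076,0,0,0,0,0, 0.087,0.1076,0,0,0,0,0, 0.087,0.1076,0,0,0,0,0, 0.087,0.1076,0,0,0,0,0, 0.087,0.1076,0,0,0,0,0, 0.087,0.1076,0,0,0,0,0, 0.087,0.1076,0,0,0,0,0, 0,0,0,0,0,0,0, 0,0,0,0,0,0,0]'
cat > to.py <<'E'
import sys
from h import *
# remaining shift in move units to world x y z (TCP)
from scipy.spatial.transform import Rotation as R
s=telemetry.state(); M=R.from_euler("xyz",s["orientation"],degrees=True).as_matrix()
N={"funnel":(.6453,.1204),"pot":(.647,.0366),"box":(.649,-.048),"tin":(.652,-.130)}
c=np.deg2rad(1.67); t=lambda y:(.447-y*np.sin(c),-.0078+y*np.cos(c))
N.update(t0=t(.126),t1=t(.042),t2=t(-.042),t3=t(-.126))
print("t",s["time"],"pos",s["eef_pos"].round(4),"rpy",s["orientation"].round(2),"w",s["width"],"F",s["contact_force"].round(2),"g",s["grasp_force"])
for n in sys.argv[2:]: print(n,(M.T@(np.r_[N[n],float(sys.argv[1])]-s["eef_pos"])/.3).round(4))
E
python3 to.py .12 tin
```

```text
time: 1.9
eef_pos: [0.2105, -0.5081, 0.2313]
orientation: [-180.0, -0.0, 91.8]
contact_force: [-0.7, 0.6, 0.3]
width: 0.998
grasp_force: 0.0
time: 3.5
eef_pos: [0.6519, -0.1288, 0.2306]
orientation: [-179.9, -0.0, 91.6]
contact_force: [0.1, -0.5, 0.1]
width: 0.998
grasp_force: 0.0
t 3.5 pos [ 0.6519 -0.1288  0.2306] rpy [-1.7994e+02 -1.0000e-02  9.1600e+01] w 0.9984836346993012 F [ 0.06 -0.51  0.11] g 0.0
tin [-0.004   0.0006  0.3685]
```

```bash
python3 -m handwheel '[-0.002,0,0.1,0,0,0,0, -0.002,0,0.1,0,0,0,0, 0,0,0.1,0,0,0,0, 0,0,0.1,0,0,0,0, 0,0,0.1,0,0,0,0, 0,0,0.05,0,0,0,0, 0,0,0.025,0,0,0,0, 0,0,0,0,0,0,0, 0,0,0,0,0,0,0.4, 0,0,0,0,0,0,0.6, 0,0,0,0,0,0,1, 0,0,0,0,0,0,1, 0,0,0,0,0,0,1, 0,0,0,0,0,0,1, 0,0,0,0,0,0,1, 0,0,0,0,0,0,1, 0,0,0,0,0,0,1]' 40
python3 to.py .22 tin
```

```text
time: 5.2
eef_pos: [0.6519, -0.131, 0.06]
orientation: [179.9, 0.1, 91.7]
contact_force: [-1.6, -0.2, 6.0]
width: 0.51
grasp_force: 33.4
t 5.2 pos [ 0.6519 -0.131   0.06  ] rpy [1.7992e+02 5.0000e-02 9.1670e+01] w 0.5096526317805978 F [-1.59 -0.16  5.97] g 33.398473262786865
tin [ 0.003   0.0012 -0.5332]
```

```bash
python3 -m handwheel '[0,0,-0.02,0,0,0,1, 0,0,-0.04,0,0,0,1, 0,0,-0.08,0,0,0,1, 0,0,-0.1,0,0,0,1, 0,0,-0.1,0,0,0,1, 0,0,-0.1,0,0,0,1, 0,0,-0.07,0,0,0,1, 0,0,-0.03,0,0,0,1, 0,0,0,0,0,0,1, 0,0,0,0,0,0,1]'
python3 to.py .1 t0
python3 - <<'E'
from h import *
a=vision.grab_frame("scene")["pixels"][:,:,::-1]; cv2.imwrite("pics/s1.png",a)
E
```

```text
time: 6.2
eef_pos: [0.6513, -0.1307, 0.2198]
orientation: [-179.9, -0.0, 91.7]
contact_force: [0.5, 0.2, -1.4]
width: 0.509
grasp_force: 33.0
t 6.2 pos [ 0.6513 -0.1307  0.2198] rpy [-1.7993e+02 -3.0000e-02  9.1680e+01] w 0.5089794209588873 F [ 0.5   0.22 -1.35] g 33.04547846317291
t0 [ 0.8493 -0.6681  0.4006]
```

View pics/s1.png

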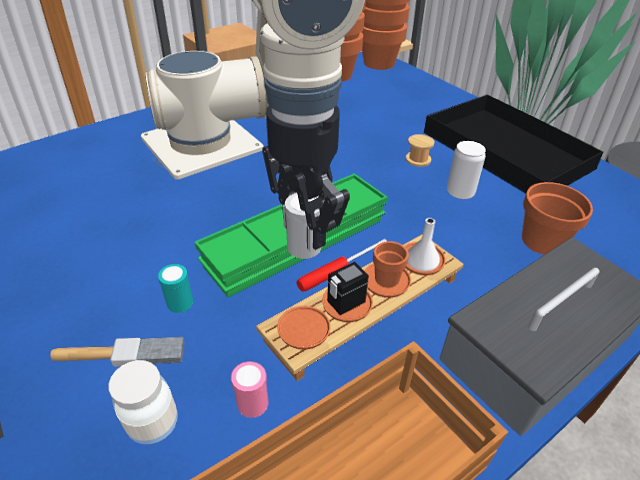

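The tin is held upright at (305,225) and its saucer at (303,327) is empty. Carrying it to the left compartment.

```bash
python3 -m handwheel '[0.04,-0.032,0,0,0,0,1, 0.04,-0.032,0,0,0,0,1, 0.09,-0.071,0,0,0,0,1, 0.09,-0.071,0,0,0,0,1, 0.09,-0.071,0,0,0,0,1, 0.09,-0.071,0,0,0,0,1, 0.09,-0.071,0,0,0,0,1, 0.09,-0.071,0,0,0,0,1, 0.09,-0.071,0,0,0,0,1, 0.09,-0.071,0,0,0,0,1, 0.025,-0.018,0,0,0,0,1, 0.025,-0.018,0,0,0,0,1, 0,0,0.05,0,0,0,1, 0,0,0.1,0,0,0,1, 0,0,0.1,0,0,0,1, 0,0,0.1,0,0,0,1, 0,0,0.06,0,0,0,1, 0,0,0.03,0,0,0,1, 0,0,0.015,0,0,0,1, 0,0,0,0,0,0,1]'
python3 to.py .069 t0
```

```text
time: 8.25
eef_pos: [0.4441, 0.118, 0.0842]
orientation: [-180.0, 0.0, 91.7]
contact_force: [0.8, -0.3, -1.1]
width: 0.508
grasp_force: 33.3
t 8.25 pos [0.4441 0.118  0.0842] rpy [-179.99    0.     91.66] w 0.5078259062572189 F [ 0.78 -0.25 -1.11] g 33.25055658817291
t0 [ 0.0006 -0.0025  0.0507]
```

```bash
python3 -m handwheel '[0,-0.002,0.02,0,0,0,1, 0,0,0.015,0,0,0,1, 0,0,0.008,0,0,0,1, 0,0,0.003,0,0,0,1, 0,0,0,0,0,0,1]'; python3 -m handwheel '[0,0,0.003,0,0,0,1, 0,0,0,0,0,0,1]'
```

```text
time: 8.75
eef_pos: [0.4432, 0.1182, 0.0705]
orientation: [180.0, -0.0, 91.7]
contact_force: [-0.1, -0.5, -1.5]
width: 0.506
grasp_force: 33.2
time: 8.95
eef_pos: [0.4432, 0.1182, 0.0696]
orientation: [180.0, -0.0, 91.7]
contact_force: [0.2, 0.6, -2.0]
width: 0.51
grasp_force: 33.2
```

```bash
python3 -m handwheel '[0,0,0.003,0,0,0,1, 0,0,0,0,0,0,1]'; python3 -m handwheel '[0,0,0.003,0,0,0,1, 0,0,0,0,0,0,1]'
```

```text
time: 9.15
eef_pos: [0.4433, 0.1181, 0.069]
orientation: [180.0, 0.0, 91.7]
contact_force: [-0.7, 0.1, 2.9]
width: 0.505
grasp_force: 33.9
time: 9.35
eef_pos: [0.4434, 0.1182, 0.0689]
orientation: [179.9, 0.0, 91.7]
contact_force: [-5.7, 0.3, 14.9]
width: 0.508
grasp_force: 34.6
```

Contact came where predicted. Backing off the press, releasing slowly and rising.

```bash
python3 -m handwheel '[0,0,-0.003,0,0,0,1, 0,0,0,0,0,0,0.47, 0,0,0,0,0,0,0.44, 0,0,0,0,0,0,0.38, 0,0,0,0,0,0,0.3, 0,0,0,0,0,0,0.2, 0,0,0,0,0,0,0.1, 0,0,0,0,0,0,0, 0,0,-0.03,0,0,0,0, 0,0,-0.1,0,0,0,0, 0,0,-0.12,0,0,0,0, 0,0,-0.12,0,0,0,0, 0,0,-0.1,0,0,0,0, 0,0,-0.03,0,0,0,0, 0,0,0,0,0,0,0]'
python3 to.py .060 box
```

```text
time: 10.85
eef_pos: [0.4437, 0.1182, 0.2201]
orientation: [179.8, -0.0, 91.7]
contact_force: [-0.1, -0.3, 0.2]
width: 1.003
grasp_force: 0.0
t 10.85 pos [0.4437 0.1182 0.2201] rpy [ 1.7983e+02 -1.0000e-02  9.1690e+01] w 1.003415564795628 F [-0.1  -0.29  0.17] g 0.0
box [-0.5741  0.6661  0.5356]
```

```bash
python3 -m handwheel '[-0.03,0.034,0,0,0,0,0, -0.062,0.072,0,0,0,0,0, -0.062,0.072,0,0,0,0,0, -0.062,0.072,0,0,0,0,0, -0.062,0.072,0,0,0,0,0, -0.062,0.072,0,0,0,0,0, -0.062,0.072,0,0,0,0,0, -0.062,0.072,0,0,0,0,0, -0.062,0.072,0,0,0,0,0, -0.03,0.034,0,0,0,0,0, -0.018,0.022,0,0,0,0,0, 0,0,0.05,0,0,0,0, 0,0,0.1,0,0,0,0, 0,0,0.1,0,0,0,0, 0,0,0,0,0,0,0, 0,0,0,0,0,0,0]'
python3 to.py .056 box
python3 - <<'E'
from h import *
f=vision.grab_frame("scene"); im=f["pixels"][:,:,::-1]
cv2.imwrite("pics/s2.png",cv2.resize(im[160:370,180:480],None,fx=2.6,fy=2.6))
E
```

```text
time: 12.45
eef_pos: [0.6476, -0.0481, 0.1435]
orientation: [-179.9, -0.0, 91.7]
contact_force: [-1.3, -0.2, 0.9]
width: 1.001
grasp_force: 0.0
t 12.45 pos [ 0.6476 -0.0481  0.1435] rpy [-1.799e+02 -2.000e-02  9.168e+01] w 1.0007413773868676 F [-1.28 -0.19  0.91] g 0.0
box [2.000e-04 5.100e-03 2.915e-01]
```

View pics/s2.png

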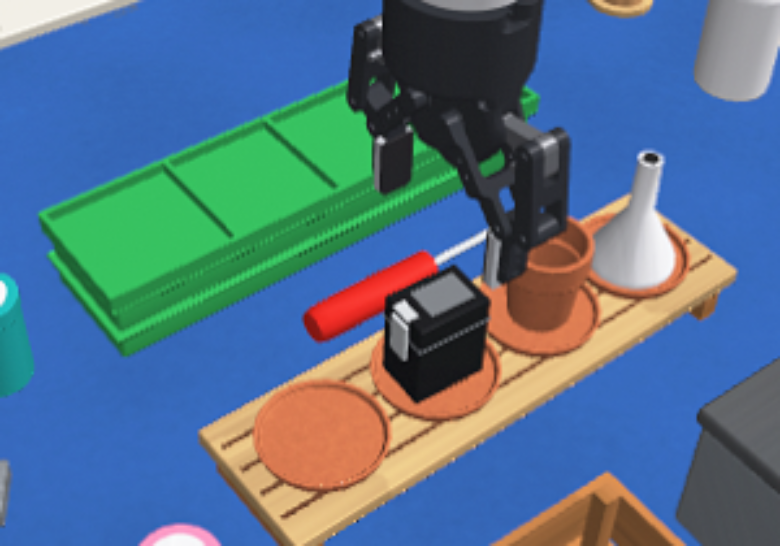

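The open fingers straddle the clip box at (440,335 in the crop), aligned with it, so I descend and grip.

```bash
python3 -m handwheel '[0,0.005,0.08,0,0,0,0, 0,0,0.1,0,0,0,0, 0,0,0.07,0,0,0,0, 0,0,0.03,0,0,0,0, 0,0,0.012,0,0,0,0, 0,0,0,0,0,0,0.3, 0,0,0,0,0,0,0.5, 0,0,0,0,0,0,0.7, 0,0,0,0,0,0,1, 0,0,0,0,0,0,1, 0,0,0,0,0,0,1, 0,0,0,0,0,0,1, 0,0,0,0,0,0,1]' 40
python3 -m handwheel '[0,0,-0.02,0,0,0,1, 0,0,-0.04,0,0,0,1, 0,0,-0.08,0,0,0,1, 0,0,-0.1,0,0,0,1, 0,0,-0.1,0,0,0,1, 0,0,-0.1,0,0,0,1, 0,0,-0.07,0,0,0,1, 0,0,-0.03,0,0,0,1, 0,0,0,0,0,0,1]'
python3 to.py .066 t1
```

```text
time: 13.8
eef_pos: [0.65, -0.0482, 0.0573]
orientation: [179.9, 0.0, 91.7]
contact_force: [-1.6, 0.3, 7.1]
width: 0.417
grasp_force: 40.4
time: 14.7
eef_pos: [0.6498, -0.0481, 0.2195]
orientation: [179.9, 0.0, 91.7]
contact_force: [0.2, -0.6, -1.5]
width: 0.422
grasp_force: 39.7
t 14.7 pos [ 0.6498 -0.0481  0.2195] rpy [1.7987e+02 3.0000e-02 9.1680e+01] w 0.4221650794798018 F [ 0.18 -0.58 -1.5 ] g 39.71433341503143
t1 [ 0.2944 -0.6729  0.5101]
```

```bash
python3 -m handwheel '[0.015,-0.034,0,0,0,0,1, 0.032,-0.074,0,0,0,0,1, 0.032,-0.074,0,0,0,0,1, 0.032,-0.074,0,0,0,0,1, 0.032,-0.074,0,0,0,0,1, 0.032,-0.074,0,0,0,0,1, 0.032,-0.074,0,0,0,0,1, 0.032,-0.074,0,0,0,0,1, 0.032,-0.074,0,0,0,0,1, 0.015,-0.034,0,0,0,0,1, 0.008,-0.013,0,0,0,0,1, 0,0,0.05,0,0,0,1, 0,0,0.1,0,0,0,1, 0,0,0.1,0,0,0,1, 0,0,0.1,0,0,0,1, 0,0,0.07,0,0,0,1, 0,0,0.04,0,0,0,1, 0,0,0.02,0,0,0,1, 0,0,0,0,0,0,1]'
python3 to.py .0663 t1
```

```text
time: 16.6
eef_pos: [0.4452, 0.034, 0.0733]
orientation: [-179.9, -0.0, 91.7]
contact_force: [-0.1, 0.9, -0.5]
width: 0.42
grasp_force: 39.9
t 16.6 pos [0.4452 0.034  0.0733] rpy [-1.7991e+02 -1.0000e-02  9.1670e+01] w 0.41999826822278646 F [-0.15  0.86 -0.47] g 39.872413873672485
t1 [0.0004 0.0021 0.0232]
```

```bash
python3 -m handwheel '[0,0.002,0.01,0,0,0,1, 0,0,0.006,0,0,0,1, 0,0,0.003,0,0,0,1, 0,0,0,0,0,0,1]'; python3 -m handwheel '[0,0,0.003,0,0,0,1, 0,0,0,0,0,0,1]';python3 -m handwheel '[0,0,0.002,0,0,0,1, 0,0,0,0,0,0,1]'
```

```text
time: 17.0
eef_pos: [0.4458, 0.0342, 0.0686]
orientation: [180.0, 0.0, 91.7]
contact_force: [0.3, -0.6, -0.8]
width: 0.412
grasp_force: 39.9
time: 17.2
eef_pos: [0.4457, 0.0342, 0.0676]
orientation: [180.0, 0.0, 91.7]
contact_force: [-0.3, -0.4, -0.6]
width: 0.416
grasp_force: 39.9
time: 17.4
eef_pos: [0.4456, 0.0342, 0.0669]
orientation: [-180.0, 0.0, 91.7]
contact_force: [-0.4, -0.1, -0.6]
width: 0.418
grasp_force: 39.9
```

```bash
python3 -m handwheel '[0,0,0.002,0,0,0,1, 0,0,0,0,0,0,1]'; python3 -m handwheel '[0,0,0.002,0,0,0,1, 0,0,0,0,0,0,1]'
```

```text
time: 17.6
eef_pos: [0.4456, 0.0342, 0.0663]
orientation: [-180.0, 0.0, 91.7]
contact_force: [0.7, -0.7, -1.4]
width: 0.418
grasp_force: 39.9
time: 17.8
eef_pos: [0.4457, 0.0342, 0.0662]
orientation: [180.0, 0.0, 91.7]
contact_force: [-1.9, -0.2, 6.2]
width: 0.418
grasp_force: 40.7
```

```bash
python3 -m handwheel '[0,0,-0.001,0,0,0,1, 0,0,0,0,0,0,0.56, 0,0,0,0,0,0,0.53, 0,0,0,0,0,0,0.47, 0,0,0,0,0,0,0.4, 0,0,0,0,0,0,0.3, 0,0,0,0,0,0,0.2, 0,0,0,0,0,0,0.1, 0,0,0,0,0,0,0, 0,0,-0.03,0,0,0,0, 0,0,-0.1,0,0,0,0, 0,0,-0.12,0,0,0,0, 0,0,-0.12,0,0,0,0, 0,0,-0.11,0,0,0,0, 0,0,-0.03,0,0,0,0, 0,0,0,0,0,0,0]'
python3 to.py .075 pot
```

```text
time: 19.4
eef_pos: [0.4462, 0.0342, 0.2205]
orientation: [179.8, 0.0, 91.7]
contact_force: [-0.4, 0.8, -1.0]
width: 1.002
grasp_force: 0.0
t 19.4 pos [0.4462 0.0342 0.2205] rpy [1.7982e+02 3.0000e-02 9.1680e+01] w 1.0023254091153282 F [-0.43  0.82 -0.98] g 0.0
pot [-0.0113  0.6677  0.4871]
```

```bash
python3 -m handwheel '[0,0.034,0,0,0,0,0, -0.002,0.074,0,0,0,0,0, -0.002,0.074,0,0,0,0,0, -0.002,0.074,0,0,0,0,0, -0.002,0.074,0,0,0,0,0, -0.002,0.074,0,0,0,0,0, -0.001,0.074,0,0,0,0,0, 0,0.074,0,0,0,0,0, 0,0.074,0,0,0,0,0, 0,0.042,0,0,0,0,0, 0,0,0,0,0,0,0, 0,0,0.05,0,0,0,0, 0,0,0.1,0,0,0,0, 0,0,0,0,0,0,0]'
python3 to.py .070 pot
python3 - <<'E'
from h import *
f=vision.grab_frame("top"); im=f["pixels"][:,:,::-1]
cv2.imwrite("pics/t3.png",cv2.resize(im[140:360,170:430],None,fx=3,fy=2.7))
T=np.array(f["pose"])
for l in ("funnel_mid","claypot_mid","tin_mid","clipbox_mid"):
    for c in("top","scene"):
        if c=="scene": T=np.array((vision.grab_frame(c))["pose"])
        else: T=np.array(f["pose"])
        for d in vision.pinpoint(c,l)[:4]: print(c,l,round(d["p"],2),(T@np.r_[d["location"],1])[:3].round(4))
E
```

```text
time: 20.8
eef_pos: [0.6437, 0.037, 0.1693]
orientation: [-179.6, -0.0, 91.7]
contact_force: [-0.7, -0.3, 0.0]
width: 0.998
grasp_force: 0.0
t 20.8 pos [0.6437 0.037  0.1693] rpy [-1.7955e+02 -5.0000e-02  9.1680e+01] w 0.9975626256415685 F [-0.68 -0.34  0.03] g 0.0
pot [-0.0018  0.0136  0.3311]
scene funnel_mid 0.61 [0.6443 0.1188 0.0896]
top claypot_mid 0.76 [0.6467 0.0358 0.0772]
top claypot_mid 0.59 [ 0.6488 -0.0042  0.0059]
scene claypot_mid 0.75 [0.646  0.0362 0.0762]
top tin_mid 0.82 [ 0.4608 -0.252   0.0327]
top tin_mid 0.63 [ 0.6938 -0.2451  0.0331]
scene tin_mid 0.96 [0.4413 0.1206 0.0914]
scene tin_mid 0.96 [ 0.692  -0.2484  0.0339]
scene tin_mid 0.6 [ 0.462  -0.2539  0.0331]
top clipbox_mid 0.53 [0.443  0.0333 0.0858]
scene clipbox_mid 0.63 [0.4463 0.0352 0.0888]
```

View pics/t3.png

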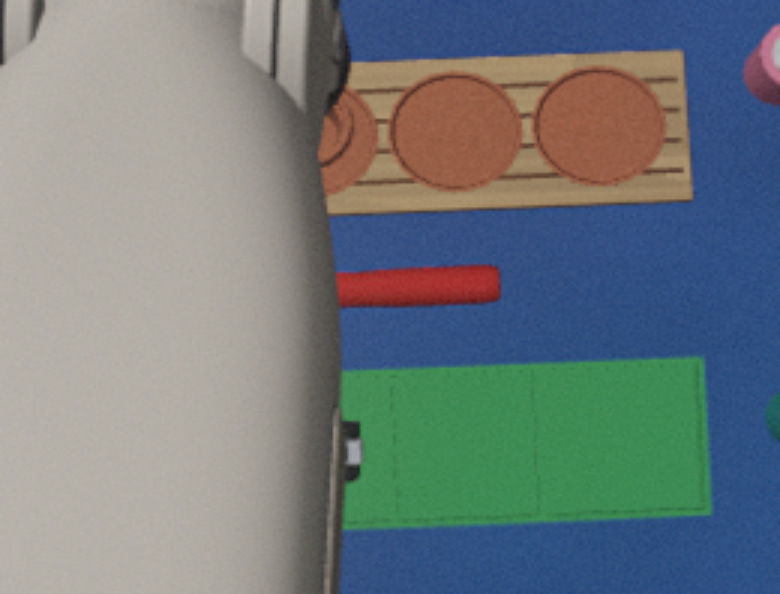

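The arm covers most of the top view. The two right saucers at (455,130) and (600,125) are empty, and the clip box shows at (350,450). I let the arm settle before centring on the pot.

```bash
python3 -m handwheel '[0,0,0.1,0,0,0,0, 0,0,0,0,0,0,0, 0,0,0,0,0,0,0]'; python3 to.py .070 pot
```

```text
time: 21.75
eef_pos: [0.6457, 0.0368, 0.144]
orientation: [-179.9, -0.0, 91.7]
contact_force: [1.0, 0.2, 0.5]
width: 1.0
grasp_force: 0.0
t 21.75 pos [0.6457 0.0368 0.144 ] rpy [-1.7992e+02 -1.0000e-02  9.1680e+01] w 0.9999042459759331 F [0.98 0.18 0.51] g 0.0
pot [-0.0009  0.0045  0.2466]
```

```bash
python3 -m handwheel '[-0.001,0.004,0.05,0,0,0,0, 0,0,0.09,0,0,0,0, 0,0,0.06,0,0,0,0, 0,0,0.03,0,0,0,0, 0,0,0.012,0,0,0,0, 0,0,0,0,0,0,0, 0,0,0,0,0,0,0.15, 0,0,0,0,0,0,0.3, 0,0,0,0,0,0,0.45, 0,0,0,0,0,0,1, 0,0,0,0,0,0,1, 0,0,0,0,0,0,1, 0,0,0,0,0,0,1, 0,0,0,0,0,0,1]' 40
python3 -m handwheel '[0,0,-0.02,0,0,0,1, 0,0,-0.04,0,0,0,1, 0,0,-0.08,0,0,0,1, 0,0,-0.1,0,0,0,1, 0,0,-0.1,0,0,0,1, 0,0,-0.1,0,0,0,1, 0,0,-0.04,0,0,0,1, 0,0,-0.02,0,0,0,1, 0,0,0,0,0,0,1]'
python3 to.py .079 t2
python3 - <<'E'
from h import *
a=vision.grab_frame("scene")["pixels"][:,:,::-1]; cv2.imwrite("pics/s4.png",cv2.resize(a[120:350,180:480],None,fx=2.6,fy=2.6))
E
```

```text
time: 23.15
eef_pos: [0.6476, 0.0365, 0.0725]
orientation: [179.9, 0.0, 91.7]
contact_force: [-2.2, -0.1, 6.7]
width: 0.61
grasp_force: 41.1
time: 24.05
eef_pos: [0.6473, 0.0365, 0.2213]
orientation: [180.0, 0.0, 91.7]
contact_force: [0.2, -0.7, -2.1]
width: 0.612
grasp_force: 42.1
t 24.05 pos [0.6473 0.0365 0.2213] rpy [180.     0.    91.68] w 0.611822107218601 F [ 0.17 -0.66 -2.12] g 42.13717367645586
t2 [-0.2681 -0.6716  0.4743]
```

View pics/s4.png

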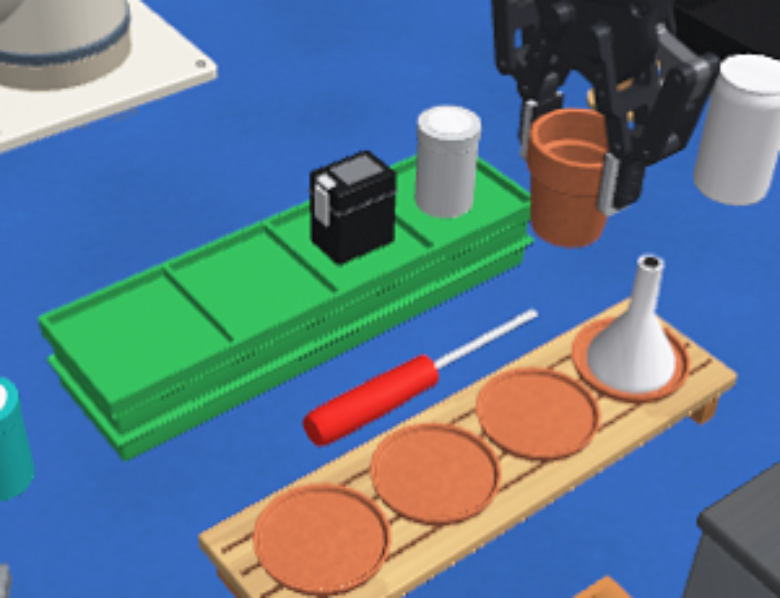

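The tin at (447,160 in the crop) and the clip box at (350,205) stand upright and centred in the two left compartments. The pot hangs upright at (568,175). Carrying it to the third.

```bash
python3 -m handwheel '[-0.014,-0.034,0,0,0,0,1, -0.029,-0.074,0,0,0,0,1, -0.029,-0.074,0,0,0,0,1, -0.029,-0.074,0,0,0,0,1, -0.029,-0.074,0,0,0,0,1, -0.029,-0.074,0,0,0,0,1, -0.029,-0.074,0,0,0,0,1, -0.029,-0.074,0,0,0,0,1, -0.029,-0.074,0,0,0,0,1, -0.014,-0.034,0,0,0,0,1, -0.008,-0.012,0,0,0,0,1, 0,0,0.05,0,0,0,1, 0,0,0.1,0,0,0,1, 0,0,0.1,0,0,0,1, 0,0,0.09,0,0,0,1, 0,0,0.06,0,0,0,1, 0,0,0.03,0,0,0,1, 0,0,0.005,0,0,0,1, 0,0,0,0,0,0,1, 0,0,0,0,0,0,1]'
python3 to.py .0815 t2
```

```text
time: 26.1
eef_pos: [0.4488, -0.0499, 0.0917]
orientation: [179.9, 0.0, 91.7]
contact_force: [0.0, 0.9, -0.6]
width: 0.606
grasp_force: 42.3
t 26.1 pos [ 0.4488 -0.0499  0.0917] rpy [1.7992e+02 3.0000e-02 9.1680e+01] w 0.60621927622359 F [ 0.03  0.86 -0.58] g 42.28126727422932
t2 [ 0.0004 -0.0019  0.034 ]
```

```bash
python3 -m handwheel '[0,-0.002,0.015,0,0,0,1, 0,0,0.009,0,0,0,1, 0,0,0.003,0,0,0,1, 0,0,0,0,0,0,1]'; for i in 1 2; do :; done; python3 -m handwheel '[0,0,0.003,0,0,0,1, 0,0,0,0,0,0,1]'; python3 -m handwheel '[0,0,0.002,0,0,0,1, 0,0,0,0,0,0,1]'
```

```text
time: 26.5
eef_pos: [0.4474, -0.0497, 0.0827]
orientation: [-180.0, -0.0, 91.7]
contact_force: [-0.3, -0.2, -1.8]
width: 0.607
grasp_force: 42.3
time: 26.7
eef_pos: [0.4475, -0.0498, 0.0819]
orientation: [-180.0, 0.0, 91.7]
contact_force: [-0.1, 1.3, -0.6]
width: 0.608
grasp_force: 42.3
time: 26.9
eef_pos: [0.4476, -0.0498, 0.0815]
orientation: [180.0, 0.0, 91.7]
contact_force: [-0.7, 0.0, 2.3]
width: 0.61
grasp_force: 42.5
```

```bash
python3 -m handwheel '[0,0,0,0,0,0,0.37, 0,0,0,0,0,0,0.34, 0,0,0,0,0,0,0.28, 0,0,0,0,0,0,0.2, 0,0,0,0,0,0,0.1, 0,0,0,0,0,0,0, 0,0,0,0,0,0,0, 0,0,-0.03,0,0,0,0, 0,0,-0.1,0,0,0,0, 0,0,-0.12,0,0,0,0, 0,0,-0.12,0,0,0,0, 0,0,-0.1,0,0,0,0, 0,0,-0.03,0,0,0,0, 0,0,0,0,0,0,0]'
python3 to.py .090 funnel
```

```text
time: 28.3
eef_pos: [0.448, -0.0499, 0.2327]
orientation: [179.8, 0.1, 91.7]
contact_force: [0.6, 0.1, 0.4]
width: 0.999
grasp_force: 0.0
t 28.3 pos [ 0.448  -0.0499  0.2327] rpy [1.7985e+02 5.0000e-02 9.1680e+01] w 0.9988331992075946 F [0.6  0.07 0.36] g 0.0
funnel [0.5485 0.6728 0.4769]
```

```bash
python3 -m handwheel '[0.03,0.034,0,0,0,0,0, 0.06,0.074,0,0,0,0,0, 0.06,0.074,0,0,0,0,0, 0.06,0.074,0,0,0,0,0, 0.06,0.074,0,0,0,0,0, 0.06,0.074,0,0,0,0,0, 0.06,0.074,0,0,0,0,0, 0.06,0.074,0,0,0,0,0, 0.06,0.074,0,0,0,0,0, 0.03,0.034,0,0,0,0,0, 0.0085,0.013,0,0,0,0,0, 0,0,0.05,0,0,0,0, 0,0,0.08,0,0,0,0, 0,0,0.05,0,0,0,0, 0,0,0,0,0,0,0, 0,0,0,0,0,0,0]'
python3 to.py .091 funnel
```

```text
time: 29.9
eef_pos: [0.6442, 0.1206, 0.1771]
orientation: [-179.9, 0.0, 91.7]
contact_force: [0.3, 0.1, -0.2]
width: 1.006
grasp_force: 0.0
t 29.9 pos [0.6442 0.1206 0.1771] rpy [-179.94    0.     91.67] w 1.0064288269785164 F [ 0.3   0.1  -0.18] g 0.0
funnel [-0.0007  0.0039  0.2869]
```

```bash
python3 -m handwheel '[-0.0005,0.0035,0.08,0,0,0,0, 0,0,0.1,0,0,0,0, 0,0,0.07,0,0,0,0, 0,0,0.025,0,0,0,0.2, 0,0,0.012,0,0,0,0.4, 0,0,0,0,0,0,0.55, 0,0,0,0,0,0,0.65, 0,0,0,0,0,0,0.72, 0,0,0,0,0,0,0.78, 0,0,0,0,0,0,0.85, 0,0,0,0,0,0,1, 0,0,0,0,0,0,1, 0,0,0,0,0,0,1, 0,0,0,0,0,0,1, 0,0,0,0,0,0,1]' 30
python3 -m handwheel '[0,0,-0.02,0,0,0,1, 0,0,-0.04,0,0,0,1, 0,0,-0.08,0,0,0,1, 0,0,-0.1,0,0,0,1, 0,0,-0.1,0,0,0,1, 0,0,-0.1,0,0,0,1, 0,0,-0.06,0,0,0,1, 0,0,-0.02,0,0,0,1, 0,0,0,0,0,0,1]'
python3 to.py .1 t3
python3 - <<'E'
from h import *
a=vision.grab_frame("scene")["pixels"][:,:,::-1]; cv2.imwrite("pics/s5.png",cv2.resize(a[80:310,200:500],None,fx=2.6,fy=2.6))
E
```

```text
time: 31.4
eef_pos: [0.6457, 0.1205, 0.0917]
orientation: [180.0, -0.0, 91.7]
contact_force: [-0.3, -0.5, 6.0]
width: 0.173
grasp_force: 29.7
time: 32.3
eef_pos: [0.6458, 0.1205, 0.248]
orientation: [179.9, -0.0, 91.7]
contact_force: [1.5, 0.5, -0.9]
width: 0.176
grasp_force: 29.3
t 32.3 pos [0.6458 0.1205 0.248 ] rpy [179.92  -0.    91.68] w 0.17616150459025295 F [ 1.47  0.48 -0.92] g 29.3305304646492
t3 [-0.8282 -0.6756  0.4924]
```

View pics/s5.png

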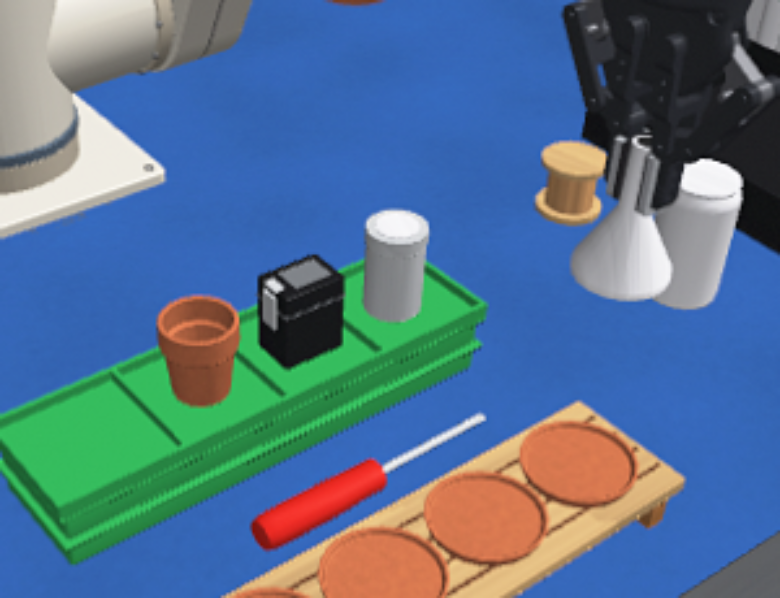

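Three pieces stand upright in their compartments and the funnel hangs upright at (622,220). Carrying it to the right-end compartment.

```bash
python3 -m handwheel '[-0.04,-0.033,0,0,0,0,1, -0.09,-0.073,0,0,0,0,1, -0.09,-0.073,0,0,0,0,1, -0.09,-0.073,0,0,0,0,1, -0.09,-0.073,0,0,0,0,1, -0.09,-0.073,0,0,0,0,1, -0.09,-0.073,0,0,0,0,1, -0.09,-0.073,0,0,0,0,1, -0.09,-0.073,0,0,0,0,1, -0.04,-0.033,0,0,0,0,1, -0.028,-0.026,0,0,0,0,1, 0,0,0.05,0,0,0,1, 0,0,0.1,0,0,0,1, 0,0,0.1,0,0,0,1, 0,0,0.1,0,0,0,1, 0,0,0.07,0,0,0,1, 0,0,0.03,0,0,0,1, 0,0,0.01,0,0,0,1, 0,0,0,0,0,0,1, 0,0,0,0,0,0,1]'
python3 to.py .1007 t3
```

```text
time: 34.35
eef_pos: [0.4507, -0.1339, 0.11]
orientation: [179.9, 0.0, 91.7]
contact_force: [1.1, 0.5, -1.3]
width: 0.177
grasp_force: 29.4
t 34.35 pos [ 0.4507 -0.1339  0.11  ] rpy [1.7993e+02 4.0000e-02 9.1690e+01] w 0.17738204514338143 F [ 1.08  0.47 -1.32] g 29.427420794963837
t3 [ 0.0006 -0.      0.0311]
```

```bash
python3 -m handwheel '[0,0,0.015,0,0,0,1, 0,0,0.008,0,0,0,1, 0,0,0.003,0,0,0,1, 0,0,0,0,0,0,1]'; python3 -m handwheel '[0,0,0.003,0,0,0,1, 0,0,0,0,0,0,1]'; python3 -m handwheel '[0,0,0.002,0,0,0,1, 0,0,0,0,0,0,1]'
```

```text
time: 34.75
eef_pos: [0.45, -0.1337, 0.1013]
orientation: [-180.0, -0.0, 91.7]
contact_force: [0.3, -0.4, -0.7]
width: 0.175
grasp_force: 29.4
time: 34.95
eef_pos: [0.4502, -0.1338, 0.1007]
orientation: [180.0, 0.0, 91.7]
contact_force: [-0.6, -0.1, 1.0]
width: 0.178
grasp_force: 29.6
time: 35.15
eef_pos: [0.4502, -0.1338, 0.1006]
orientation: [180.0, 0.0, 91.7]
contact_force: [-2.8, 0.4, 8.8]
width: 0.177
grasp_force: 30.4
```

```bash
python3 -m handwheel '[0,0,-0.001,0,0,0,1, 0,0,0,0,0,0,0.8, 0,0,0,0,0,0,0.77, 0,0,0,0,0,0,0.72, 0,0,0,0,0,0,0.64, 0,0,0,0,0,0,0.54, 0,0,0,0,0,0,0.4, 0,0,0,0,0,0,0.25, 0,0,0,0,0,0,0.1, 0,0,0,0,0,0,0, 0,0,-0.03,0,0,0,0, 0,0,-0.1,0,0,0,0, 0,0,-0.12,0,0,0,0, 0,0,-0.12,0,0,0,0, 0,0,-0.06,0,0,0,0, 0,0,0,0,0,0,0]'
python3 -m handwheel '[-0.05,0,0,0,0,0,0, -0.1,0,0,0,0,0,0, -0.1,0,0,0,0,0,0, -0.1,0,0,0,0,0,0, -0.1,0,0,0,0,0,0, -0.1,0,0,0,0,0,0, -0.1,0,0,0,0,0,0, -0.1,0,0,0,0,0,0, -0.05,0,0,0,0,0,0, 0,0,0,0,0,0,0, 0,0,0,0,0,0,0]'
python3 - <<'E'
from h import *
F={c:vision.grab_frame(c) for c in("top","scene")}
cv2.imwrite("pics/end.png",np.vstack([cv2.resize(F["scene"]["pixels"][150:330,170:430,::-1],(780,380)),cv2.resize(ortho(F["top"],.39,.51,-.19,.19,.058),(760,215))[:, :].copy() if 0 else cv2.copyMakeBorder(cv2.resize(ortho(F["top"],.39,.51,-.19,.19,.058),(690,218)),0,0,0,90,0)]))
E
```

```text
time: 36.75
eef_pos: [0.4511, -0.1342, 0.2324]
orientation: [179.7, 0.1, 91.7]
contact_force: [0.5, 0.7, -1.1]
width: 1.001
grasp_force: 0.0
time: 37.85
eef_pos: [0.4567, -0.3733, 0.2284]
orientation: [-179.9, -0.1, 91.6]
contact_force: [0.8, 0.2, -0.6]
width: 0.997
grasp_force: 0.0
```

View pics/end.png

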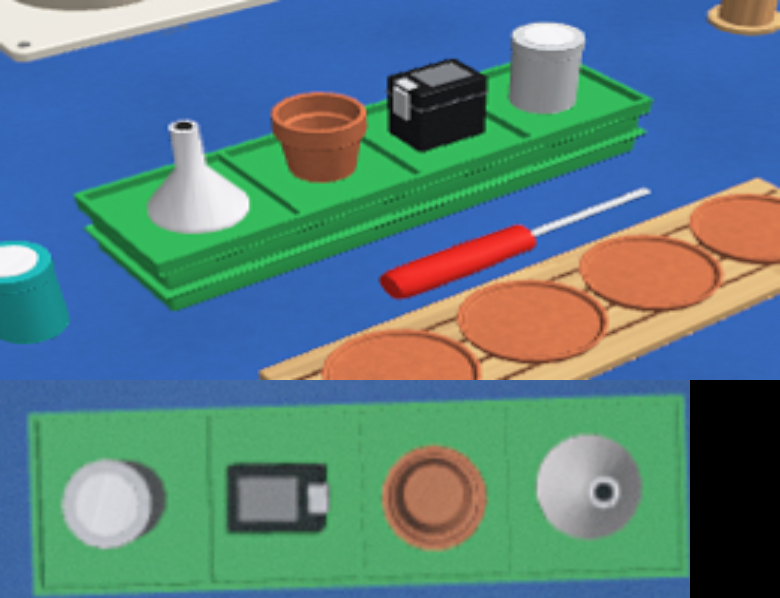

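All four pieces stand upright near the middle of their compartments: tin, clip box, pot and funnel from left to right. The gripper is clear, so I hand in.

```bash
python3 -c "
from rig import order
print(order.hand_in())"
```

```text
the job is handed in; nothing more can be done
None
```

The job is handed in: from left to right the tin, clip box, clay pot and funnel stand upright and released, each within a few millimetres of the middle of its top-level tier compartment, after about 38 s of the 112 s allowed.

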